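Put away the colour-coded mixing jugs after the paint class

ROBOT

A 7-joint arm with a two-finger parallel gripper is mounted at the origin on the work surface. World frame = base frame: x ahead of the robot, y to its left, z up, the work surface at z = 0. Lengths are in m, angles in rad, forces in N, time in s.
With the tool pointing down it reaches from about 0.4 to 0.75 m from the base axis. Payload 19.5 kg.
Tool frame: the origin (TCP) lies at the very end of the fingers, on their centre line; the grasp point (between the pads) lies 19 mm behind it (ctrl.grip_point_offset is the z of the grasp point in the tool frame, in m); z points along the fingers, y is the line along which they close (so a half turn about z gives the same grasp; the last joint's range is limited). The gripper opens to 85 mm and grips with 20 to 120 N. Pads are 22 mm wide; open, the fingers measure 114 mm over their backs; the gripper's body (76 mm by 85 mm) begins 54 mm behind the grasp point. The pads swing forward as they close: fully open they stand 13 mm farther back than shut.
Start: joints at [1.287, 0.707, -0.028, 1.485, 0.022, 0.951, -0.075], TCP at [0.138, -0.558, 0.231] pointing down, gripper open.
Joint ranges: [-2.71, 2.71], [-0.32, 2.16], [-1.57, 1.52], [0, 2.45], [-1.46, 4.6], [0, 2.02], [-2.83, 2.83]. Speed limits (rad/s): [1.89, 1.89, 2.57, 2.57, 3.01, 3.01, 3.01].

INTERFACE

Orientations are given as a unit quaternion [x, y, z, w].
In Python, from station import ctrl gives the robot as it stands. The module is installed in compiled form; this text tells all that it offers.
- The arm moves only by the tool play_rows, never from a script. Its arguments are lists of equal length, an entry for each row: "travel": the shift along the tool's x, y, z in m, a list of three; "spin": the turn about the tool's z in rad. A call has exactly 8 rows; each row is the pose to reach, as a shift and turn from the pose commanded when the call began, along the tool's axes at that moment; what a row does not reach only later rows make up. A row lasts 1/10 s, in which the tool goes at most 50 mm and 8.59 degrees, less where a joint would pass 70% of its speed; a pose out of reach is approached as far as the arm can. A call with a gripper value outside its range is refused whole. "gripper" is the opening, from -1 (shut) to 1 (fully open), set as the call begins (left out, the last holds). The fingers move at their own pace and stop on an object; the grip force is fixed at half the most. Time passes only in rows, so rows that repeat a pose let the fingers close, or fill a call up. It gives the time, the measured TCP pose, the force, the opening and the grip force at its end, in the units of the state.
- ctrl.observe(): the state, without advancing time (a new reading comes with each control period).
- ctrl.snapshot(name): name is "side" or "top"; returns the picture (400x640x3 uint8, blue, green, red); there is no depth.
- ctrl.get_calibration(name): a dict with "K" (3x3 intrinsics, pixels), "origin" and "rotation" of the camera in the world. Camera axes: x right, y down, z forward; pixel columns grow to the right and rows downward; lengths in m; the calibration is good to about 2 mm. A picture is of the moment at which its call begins. get_calibration takes no time and is no camera call.
- ctrl.sign_off(): hands the job in; it is judged then, once.
The state is a dict: "t": time; "qpos": joint angles; "joint_velocities": joint speeds; "joint_efforts": joint torques, N m; "eef_pos": TCP position; "ee_rot": TCP orientation; "force": force on the tool from outside, world axes, zero at the start; "wrist_torque": the same for the moment, N m; "opening": opening from 0.0 (shut) to 1.0 (fully open); "grasp_force": force on a finger pad.
Only numpy, scipy, OpenCV 4.12 (cv2) and the standard library are available. Lean on these libraries where they do the work, as an engineer would, in place of code of your own. Each camera call takes 0.05 s, during which the arm holds its last target. There are 200 camera calls.

TASK

Clear away the red and the blue mixing jugs: stand each colour on the tray with the rim of its own colour, the larger jug flat on the tray floor and the smaller one nested right down inside it, upright, with the two handles about a quarter turn apart so that they clear each other. Set each jug down rather than dropping it, do not tip any over, and leave the white jug, the paint tin and the brush pot where they are.

Things in the scene. Friction and masses are not known exactly. Their poses are not given: they have to be found in the camera images.
- large_red_jug: larger red mixing jug, upright, open, plastic 0.14 kg; mm: height 80, outside dia 76 foot, 96 rim, wall 3, raised inner floor 12 above underside. Hook handle at -x: level arm 12 wide, 8 thick, top flush with rim, out to 92 from axis (pinch it across, 70 from axis); its end hangs down to 28 above underside. Origin: centre of underside, z up.
- small_red_jug: narrower red mixing jug, upright, 0.09 kg; mm: height 80, outside dia 60 foot, 76 rim. Fits on the larger one's inner floor with 6 play all round, handle arm 4 over its rim; handles in line would jam. Hook handle at -x: level arm 12 wide, 8 thick, top flush with rim, out to 92 from axis (pinch it across, 70 from axis); its end hangs down to 28 above underside. Origin: centre of underside.
- large_blue_jug: larger blue mixing jug, upright, open, plastic 0.14 kg; mm: height 80, outside dia 76 foot, 96 rim, wall 3, raised inner floor 12 above underside. Hook handle at -x: level arm 12 wide, 8 thick, top flush with rim, out to 92 from axis (pinch it across, 70 from axis); its end hangs down to 28 above underside. Origin: centre of underside, z up.
- small_blue_jug: narrower blue mixing jug, upright, 0.09 kg; mm: height 80, outside dia 60 foot, 76 rim. Fits on the larger one's inner floor with 6 play all round, handle arm 4 over its rim; handles in line would jam. Hook handle at -x: level arm 12 wide, 8 thick, top flush with rim, out to 92 from axis (pinch it across, 70 from axis); its end hangs down to 28 above underside. Origin: centre of underside.
- red_tray: shallow square tray with a white floor and a broad red rim, fixed on the table: 200 by 200 mm over the rim, 14 mm high, white floor 172 by 172 mm, 4 mm above the table. Origin: centre of its underside; x and y along its sides, z up.
- blue_tray: shallow square tray with a white floor and a broad blue rim, fixed on the table: 200 by 200 mm over the rim, 14 mm high, white floor 172 by 172 mm, 4 mm above the table. Origin: centre of its underside; x and y along its sides, z up.
- white_jug: a white plastic jug still in use, to be left where it stands; same shape and size as the smaller coloured jugs (80 mm high, 76 mm across the rim, handle at -x reaching 92 mm from the axis). Origin: centre of the underside.
- paint_tin: a closed dark paint tin with a pink spot on its lid, 79 mm in diameter, 99 mm high, to be left alone. Origin: centre of the underside.
- brush_pot: a turquoise pot, 78 mm in diameter and 85 mm high, holding three upright brushes that reach up to 185 mm, to be left alone. Origin: centre of the underside.

How it is judged:
At the end, for the whole second after the job is handed in: Each large jug stands flat in its tray (axis within 55 mm of centre each way, under 8 mm up), the small jug of its colour inside it, 6 to 16 mm above its underside, axes within 12 mm; tilts under 0.08 rad; handles 40 to 140 degrees apart; all released, at rest (x of large_red_jug in the frame of red_tray between -0.055 and 0.055 m and y of large_red_jug in the frame of red_tray between -0.055 and 0.055 m and z of large_red_jug in the frame of red_tray below 0.008 m and angle between each of large_red_jug, small_red_jug, large_blue_jug, small_blue_jug's own z axis and vertical below 0.08 rad and horizontal distance between small_red_jug and large_red_jug below 0.012 m and z of small_red_jug in the frame of large_red_jug between 0.006 and 0.016 m and angle between the x axis of large_red_jug and the x axis of small_red_jug, either way round above 0.7 rad and linear speed of each of large_red_jug, small_red_jug, large_blue_jug, small_blue_jug below 0.02 m/s and angular speed of each of large_red_jug, small_red_jug, large_blue_jug, small_blue_jug below 0.2 rad/s and x of large_blue_jug in the frame of blue_tray between -0.055 and 0.055 m and y of large_blue_jug in the frame of blue_tray between -0.055 and 0.055 m and z of large_blue_jug in the frame of blue_tray below 0.008 m and horizontal distance between small_blue_jug and large_blue_jug below 0.012 m and z of small_blue_jug in the frame of large_blue_jug between 0.006 and 0.016 m and angle between the x axis of large_blue_jug and the x axis of small_blue_jug, either way round above 0.7 rad); the robot touches nothing.
It fails at once if the white jug is pushed more than 20 mm out of place or tipped over (distance of white_jug from where it was at the start of the episode above 0.02 m or angle between white_jug's own z axis and vertical above 0.3 rad).
It fails at once if the paint tin is pushed more than 20 mm out of place or tipped over (distance of paint_tin from where it was at the start of the episode above 0.02 m or angle between paint_tin's own z axis and vertical above 0.3 rad).
It fails at once if the brush pot is pushed more than 20 mm out of place or tipped over (distance of brush_pot from where it was at the start of the episode above 0.02 m or angle between brush_pot's own z axis and vertical above 0.3 rad).
It fails at once if a red or blue jug is tipped over (angle between any of large_red_jug, small_red_jug, large_blue_jug, small_blue_jug's own z axis and vertical above 0.7 rad).
It fails at once if a jug is dropped (falls freely faster than 0.8 m/s, some 30 mm) ((linear speed of large_red_jug above 0.8 m/s and contact force between the fingers and large_red_jug below 0.05 N) or (linear speed of small_red_jug above 0.8 m/s and contact force between the fingers and small_red_jug below 0.05 N) or (linear speed of large_blue_jug above 0.8 m/s and contact force between the fingers and large_blue_jug below 0.05 N) or (linear speed of small_blue_jug above 0.8 m/s and contact force between the fingers and small_blue_jug below 0.05 N)).
It also fails if it takes over 120 s, if anything falls off the work surface, if the arm or the gripper's body presses on something with over 40 N, if the wrist force passes 120 N, or if a joint passes its speed limit or range.

## Working session

There is one attempt and no reset: what is moved stays moved. The work goes in short steps, Python scripts to look and compute and a tool call to move; the robot and the scene stay as the last step left them, time stands still between calls to the robot, and variables do not carry over. Pictures are saved under pics/ and viewed, at most 14 in all, crops included, and the job is handed in when it is done.

Besides the shell and the picture viewer there is one more tool, called as name([rows], argument=value, ...), one row to a line, values as JSON. play_rows: Moves the arm, as the interface text tells. Its arguments: {"type":"object","properties":{"travel":{"type":"array","items":{"type":"array","items":{"type":"number"}}},"spin":{"type":"array","items":{"type":"number"}},"gripper":{"type":"number"}},"required":["travel","spin"]}

```bash
mkdir -p pics
python3 - <<'E'
from station import ctrl
import cv2
for n in("top","side"):
    cv2.imwrite(f"pics/{n}0.png",ctrl.snapshot(n))
    c=ctrl.get_calibration(n);print(n,c)
s=ctrl.observe();print(s,ctrl.grip_point_offset)
E
```

```text
top {'K': array([[466.14581527,   0.        , 319.09404279],
       [  0.        , 466.14581527, 193.48374347],
       [  0.        ,   0.        ,   1.        ]]), 'origin': array([ 0.38728104, -0.01805082,  1.41113842]), 'rotation': array([-0.69860953,  0.71305268, -0.03330945,  0.04889867])}
side {'K': array([[422.35519695,   0.        , 317.42167027],
       [  0.        , 422.35519695, 198.19545431],
       [  0.        ,   0.        ,   1.        ]]), 'origin': array([ 0.50948192, -1.01673953,  0.81251104]), 'rotation': array([ 0.89879135, -0.00454832,  0.01459795, -0.43810994])}
{'t': 0.1, 'qpos': array([ 1.28729753,  0.70701504, -0.02762262,  1.48493588,  0.02197402,
        0.95088237, -0.07550744]), 'joint_velocities': array([ 4.44522332e-05, -1.84623084e-03,  2.61681554e-03,  2.13066231e-04,
        1.08252019e-03, -1.30042227e-03, -5.16303831e-04]), 'joint_efforts': array([ 2.16702778e-03, -8.84286475e+01,  1.23689041e+00, -2.36452031e+01,
        1.70395221e-02,  5.09444784e-03, -3.34448816e-05]), 'eef_pos': array([ 0.13763997, -0.55805279,  0.23089278]), 'ee_rot': array([ 9.92701619e-01,  1.20595503e-01, -5.77806703e-05, -4.66221319e-04]), 'force': array([-0.02967548,  0.61542347, -0.0583917 ]), 'wrist_torque': array([ 0.02746882, -0.04713787, -0.01877115]), 'grasp_force': 0.0, 'opening': 0.9987234166775525} -0.0187
```

View pics/top0.png

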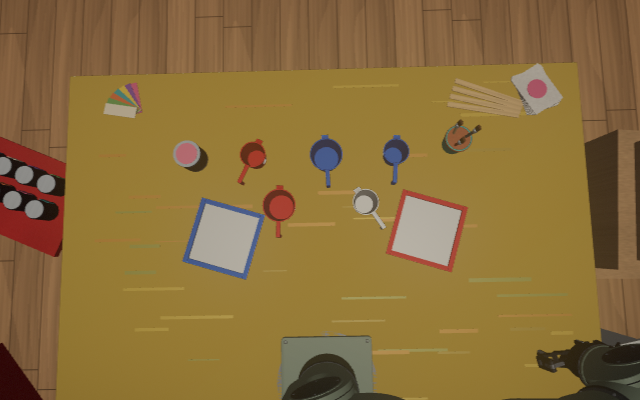

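View pics/side0.png

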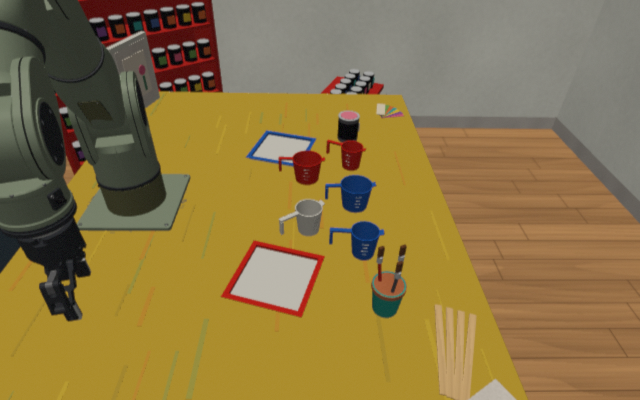

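The top view shows the red tray at about (427,230) and the blue tray at (223,238). The jugs are large red (280,205), small red (253,155), large blue (326,155), small blue (396,152) and white (366,202). The paint tin is at (189,155) and the brush pot at (458,138). Coloured handles point roughly toward the robot (down in the image). The side view agrees: all the jugs are upright and separate.

```bash
cat > h.py <<'E'
from station import ctrl
import numpy as np, cv2
from scipy.spatial.transform import Rotation as R
def cam(n):
    c=ctrl.get_calibration(n); return c["K"],np.array(c["origin"]),R.from_quat(c["rotation"]).as_matrix()
def plane(px,z,n="top"):
    K,o,M=cam(n); px=np.atleast_2d(px).astype(float)
    d=np.c_[px,np.ones(len(px))]@np.linalg.inv(K).T@M.T
    return (o+d*((z-o[2])/d[:,2])[:,None])[:,:2]
def mask(im,col):
    H,S,V=cv2.split(cv2.cvtColor(im,cv2.COLOR_BGR2HSV))
    m=((H<8)|(H>172)) if col=="red" else (H>105)&(H<130)
    return (m&(S>110)&(V>40)).astype(np.uint8)
def blobs(im,col,lo=150):
    n,l,st,ce=cv2.connectedComponentsWithStats(mask(im,col))
    return [((l==i).astype(np.uint8),st[i],ce[i]) for i in range(1,n) if st[i,4]>lo]
def jug(m,z=.08,up=4):
    """rim centre and handle angle of a jug mask in the top view, rim at height z"""
    u=cv2.resize(m*255,None,fx=up,fy=up,interpolation=cv2.INTER_CUBIC); u=(u>127).astype(np.uint8)
    k=cv2.getStructuringElement(cv2.MORPH_ELLIPSE,(15*up//2*2+1,)*2)
    u=cv2.morphologyEx(u,cv2.MORPH_CLOSE,cv2.getStructuringElement(cv2.MORPH_ELLIPSE,(9,9)))
    c=max(cv2.findContours(u,cv2.RETR_EXTERNAL,cv2.CHAIN_APPROX_NONE)[0],key=cv2.contourArea)
    f=cv2.drawContours(np.zeros_like(u),[c],-1,1,-1)
    b=cv2.morphologyEx(f,cv2.MORPH_OPEN,k)
    toP=lambda p:plane((np.asarray(p)+.5)/up-.5,z)
    (cc,r)=cv2.minEnclosingCircle(max(cv2.findContours(b,0,1)[0],key=cv2.contourArea))
    C=toP(cc)[0]
    ys,xs=np.nonzero(f); P=toP(np.c_[xs,ys]); d=np.hypot(*(P-C).T)
    far=P[d>d.max()-.01].mean(0); dirn=(far-C)/np.linalg.norm(far-C)
    rel=P-C; a=rel@dirn; arm=P[(a>.057)&(a<.088)]
    g=P[(a>.062)&(a<.078)].mean(0)
    v=np.linalg.svd(arm-arm.mean(0),full_matrices=False)[2][0]; v*=np.sign(v@dirn)
    return C,r/up,d.max(),np.degrees(np.arctan2(*(g-C)[::-1])),np.degrees(np.arctan2(v[1],v[0])),g
def pose():
    s=ctrl.observe(); M=R.from_quat(s["ee_rot"]).as_matrix()
    return s,s["eef_pos"],M
def go(*wps):
    """wps (x,y,z,yawdeg of tool x); print cumulative travel and spin from the pose now"""
    s,p,M=pose(); print("tcp",p.round(4),"yaw %.1f q7 %.2f open %.2f F %s"%(np.degrees(np.arctan2(M[1,0],M[0,0])),s["qpos"][6],s["opening"],s["force"].round(1)),"t",round(s["t"],1))
    y0=np.arctan2(M[1,0],M[0,0])
    for i,w in enumerate(wps):
        t=M.T@(np.array(w[:3])-p); dy=np.radians(w[3])-y0; dy=(dy+np.pi)%(2*np.pi)-np.pi
        print(i,"travel",t.round(4),"spin",round(-dy,3))
        p=np.array(w[:3]); M=R.from_rotvec([0,0,dy]).as_matrix()@M; y0=np.radians(w[3])
E
python3 - <<'E'
from h import *
im=cv2.imread("pics/top0.png")
for col in("red","blue"):
    for m,st,ce in blobs(im,col):
        if st[4]<3000 and st[1]>100 and st[1]<280:
            h,w=st[3],st[2]
            if w>60:  # tray ring
                c=max(cv2.findContours(m,0,2)[0],key=cv2.contourArea); r=cv2.minAreaRect(c)
                print(col,"tray",plane(r[0],.014)[0].round(4),r[1],r[2])
            else:
                C,r,dm,a,v,g=jug(m); print(col,"jug",st[:5],C.round(4),"r",round(r,1),"reach",dm.round(3),"ang",a.round(1),v.round(1),"grasp",g.round(4))
E
```

```text
red tray [0.6799 0.8979] (74.36178588867188, 16.703960418701172) 22.166345596313477Traceback (most recent call last):
  File "<stdin>", line 11, in <module>
  File "h.py", line 26, in jug
    (cc,r)=cv2.minEnclosingCircle(max(cv2.findContours(b,0,1)[0],key=cv2.contourArea))
                                  ~~~^^^^^^^^^^^^^^^^^^^^^^^^^^^^^^^^^^^^^^^^^^^^^^^^
ValueError: max() iterable argument is empty
```

```bash
cat >> h.py <<'E'
def scan(im,z=.08):
    for col in("red","blue"):
        for m,st,ce in blobs(im,col):
            if not(150<ce[0]<500 and 115<ce[1]<290): continue
            if st[2]>60:
                c=max(cv2.findContours(m,0,2)[0],key=cv2.contourArea); r=cv2.minAreaRect(c)
                print(col,"tray",plane(r[0],.014)[0].round(4),r[2]); continue
            try:
                C,r,dm,a,v,g=jug(m,z); print(col,"jug px",ce.round(),"C",C.round(4),"r",round(r,1),"reach",dm.round(3),"ang",a.round(1),v.round(1),"grasp",g.round(4))
            except Exception as e: print(col,st,e)
E
python3 - <<'E'
from h import *
scan(cv2.imread("pics/top0.png"))
E
```

```text
red [238 150  27  33 306] max() iterable argument is empty
red jug px [279. 207.] C [0.5131 0.1271] r 16.4 reach 0.091 ang 178.2 175.9 grasp [0.443  0.1294]
red tray [ 0.4338 -0.3071] 15.255120277404785
blue jug px [326. 160.] C [ 0.6452 -0.0114] r 11.6 reach 0.077 ang -176.7 -176.8 grasp [ 0.5754 -0.0154]
blue [384 148  17  34 246] max() iterable argument is empty
blue tray [0.4232 0.3019] 15.945395469665527
```

```bash
sed -i 's/(H<8)|(H>172)/(H<11)|(H>168)/; s/(H>105)&(H<130)/(H>98)\&(H<135)/; s/(S>110)&(V>40)/(S>70)\&(V>18)/; s/(15\*up/(11*up/' h.py
python3 - <<'E'
from h import *
im=cv2.imread("pics/top0.png")
scan(im)
v=im.copy(); v[mask(im,"red")>0]=(255,0,255); v[mask(im,"blue")>0]=(0,255,0)
c=lambda a:cv2.resize(a[120:245,230:420],None,fx=4,fy=4,interpolation=cv2.INTER_NEAREST)[:,:760]
a=c(im)[:300*2];b=c(v)
cv2.imwrite("pics/m1.png",cv2.resize(np.vstack([a,b]),(456,600)))
E
```

```text
red jug px [251. 156.] C [0.6635 0.201 ] r 13.4 reach 0.094 ang 152.9 155.4 grasp [0.6011 0.233 ]
red [176 143  21  21 346] index 0 is out of bounds for axis 0 with size 0
red jug px [278. 206.] C [0.5135 0.1268] r 17.0 reach 0.094 ang 176.8 -179.6 grasp [0.4436 0.1306]
red tray [ 0.4337 -0.3073] 15.255121231079102
blue jug px [326. 160.] C [ 0.6424 -0.0103] r 13.2 reach 0.077 ang -174.9 178.2 grasp [ 0.5733 -0.0164]
blue jug px [393. 159.] C [ 0.6492 -0.2043] r 9.3 reach 0.079 ang -177.8 168.2 grasp [ 0.5798 -0.2069]
blue tray [0.4232 0.3019] 15.945395469665527h.py:31: RuntimeWarning: Mean of empty slice.
  g=P[(a>.062)&(a<.078)].mean(0)
  ret = um.true_divide(
h.py:32: RuntimeWarning: Mean of empty slice.
  v=np.linalg.svd(arm-arm.mean(0),full_matrices=False)[2][0]; v*=np.sign(v@dirn)
```

View pics/m1.png

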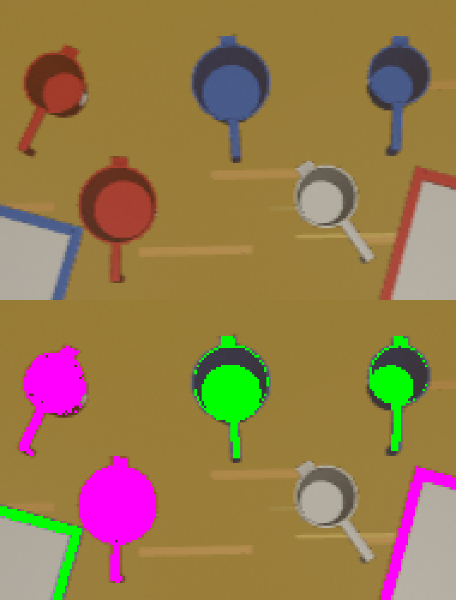

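The overlay shows that the red masks cover whole jugs. The blue masks miss the dark interior, so I'm widening the blue hue range.

```bash
sed -i 's/return (m&(S>70)&(V>18))/return (m\&(S>(70 if col=="red" else 25))\&(V>18))/; s/(H>98)&(H<135)/(H>98)\&(H<165)/' h.py; python3 - 2>/dev/null <<'E'
from h import *
im=cv2.imread("pics/top0.png")
scan(im)
K,o,M=cam("side")
def sproj(p): 
    q=M.T@(np.array(p)-o); q=K@q; return (q[:2]/q[2]).round(1)
print("side proj of rim centres",[sproj([*c,.08]) for c in([.6635,.201],[.5135,.1268])])
p=plane([[189,152],[366,202],[458,138]],.09); print("tin,white,pot",p.round(3))
go((.45,-.25,.23,-90),(.45,.12,.2,-2))
E
```

```text
red jug px [251. 156.] C [0.6635 0.201 ] r 13.4 reach 0.094 ang 152.9 155.4 grasp [0.6011 0.233 ]
red [176 143  21  21 346] index 0 is out of bounds for axis 0 with size 0
red jug px [278. 206.] C [0.5135 0.1268] r 17.0 reach 0.094 ang 176.8 -179.6 grasp [0.4436 0.1306]
red tray [ 0.4337 -0.3073] 15.255121231079102
blue jug px [326. 155.] C [ 0.6585 -0.0113] r 17.0 reach 0.098 ang -176.8 179.7 grasp [ 0.5886 -0.0153]
blue jug px [395. 153.] C [ 0.6629 -0.2145] r 13.6 reach 0.096 ang 175.0 174.0 grasp [ 0.5933 -0.2084]
blue tray [0.4231 0.3013] 16.260204315185547
side proj of rim centres [array([350.9, 146.7]), array([306.1, 158.3])]
tin,white,pot [[ 0.671  0.385]
 [ 0.515 -0.123]
 [ 0.694 -0.393]]
tcp [ 0.1376 -0.5581  0.2309] yaw 13.9 q7 -0.08 open 1.00 F [-0.   0.6 -0.1] t 0.1
0 travel [ 0.377  -0.2243  0.0011] spin 1.813
1 travel [-0.37  0.    0.03] spin -1.536
```

play_rows([
  [0.03,-0.018,0],
  [0.075,-0.045,0],
  [0.12,-0.07,0],
  [0.165,-0.098,0],
  [0.21,-0.125,0],
  [0.255,-0.15,0],
  [0.3,-0.178,0],
  [0.34,-0.2,0],
], spin=[0.04,0.08,0.12,0.16,0.2,0.24,0.28,0.28], gripper=0.2)

```text
t: 0.9
eef_pos: [0.4141, -0.2874, 0.2312]
ee_rot: [1.0, -0.02, -0.0, -0.0]
force: [1.0, -0.3, -0.9]
opening: 0.599
grasp_force: 0.0
```

```bash
python3 -c "
from h import *
go((.4436,.1306,.2,-1.5),(.4436,.1306,.057,-1.5))"
```

```text
tcp [ 0.4141 -0.2874  0.2312] yaw -2.3 q7 -0.97 open 0.60 F [ 1.  -0.3 -0.9] t 0.9
0 travel [ 0.0129 -0.4188  0.0313] spin -0.013
1 travel [0.    0.    0.143] spin -0.0
```

play_rows([
  [0,-0.045,0],
  [0.005,-0.093,0],
  [0.01,-0.142,0.005],
  [0.012,-0.19,0.01],
  [0.012,-0.238,0.015],
  [0.013,-0.285,0.02],
  [0.013,-0.33,0.025],
  [0.013,-0.375,0.03],
], spin=[0,0,-0.01,-0.01,-0.01,-0.01,-0.01,-0.01])

```text
t: 1.7
eef_pos: [0.44, 0.0869, 0.2011]
ee_rot: [1.0, -0.014, -0.0, -0.0]
force: [1.9, 0.2, 0.1]
opening: 0.596
grasp_force: 0.0
```

play_rows([
  [0,-0.02,0],
  [0,-0.03,0],
  [0,-0.03,0],
  [0,-0.03,0],
  [0,-0.03,0],
  [0,-0.03,0],
  [0,-0.03,0],
  [0,-0.03,0],
], spin=[0,0,0,0,0,0,0,0])

```text
t: 2.5
eef_pos: [0.4412, 0.1147, 0.2014]
ee_rot: [1.0, -0.014, 0.0, -0.0]
force: [-0.2, -0.4, 0.1]
opening: 0.6
grasp_force: 0.0
```

```bash
python3 -c "
from h import *
go((.4436,.1306,.2,-1.5),(.4436,.1306,.057,-1.5))"
```

```text
tcp [0.4412 0.1147 0.2014] yaw -1.6 q7 -1.72 open 0.60 F [-0.2 -0.4  0.1] t 2.5
0 travel [ 0.002  -0.0159  0.0014] spin -0.003
1 travel [-0.     0.     0.143] spin -0.0
```

play_rows([
  [0.002,-0.016,0.015],
  [0.002,-0.016,0.05],
  [0.002,-0.016,0.085],
  [0.002,-0.016,0.115],
  [0.002,-0.016,0.135],
  [0.002,-0.016,0.144],
  [0.002,-0.016,0.144],
  [0.002,-0.016,0.144],
], spin=[0,0,0,0,0,0,0,0])

```text
t: 3.3
eef_pos: [0.4439, 0.131, 0.0581]
ee_rot: [1.0, -0.014, 0.0, -0.0]
force: [-0.2, 0.3, 0.2]
opening: 0.6
grasp_force: 0.0
```

play_rows([
  [0,0,0],
  [0,0,0],
  [0,0,0],
  [0,0,0],
  [0,0,0],
  [0,0,0],
  [0,0,0],
  [0,0,0],
], spin=[0,0,0,0,0,0,0,0], gripper=-1)

```text
t: 4.1
eef_pos: [0.4435, 0.1312, 0.0576]
ee_rot: [1.0, -0.014, 0.0, -0.0]
force: [-1.7, 1.6, 7.6]
opening: 0.122
grasp_force: 59.7
```

Run:
```python
from h import *
go((.4436,.1306,.18,-1.5)); im=ctrl.snapshot("side"); cv2.imwrite("pics/s2.png",cv2.resize(im[100:260,220:420],None,fx=3,fy=3))
```

```text
tcp [0.4435 0.1312 0.0576] yaw -1.6 q7 -1.69 open 0.12 F [-1.7  1.6  7.6] t 4.1
0 travel [ 1.000e-04  5.000e-04 -1.224e-01] spin -0.002
```

View pics/s2.png

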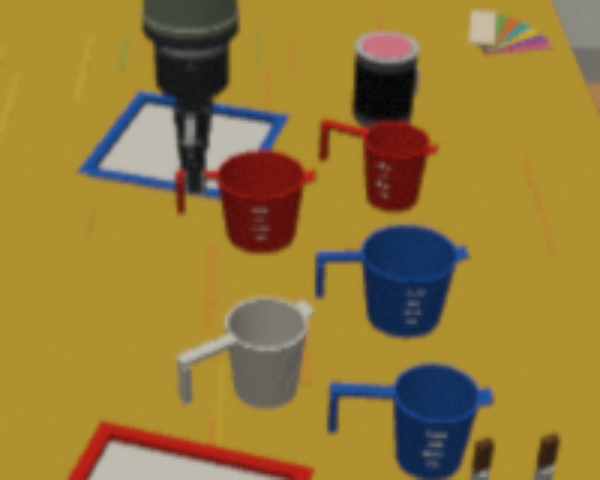

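play_rows([
  [0,0,-0.004],
  [0,0,-0.015],
  [0,0,-0.032],
  [0,0,-0.055],
  [0,0,-0.08],
  [0,0,-0.105],
  [0,0,-0.122],
  [0,0,-0.13],
], spin=[0,0,0,0,0,0,0,0])

```text
t: 4.95
eef_pos: [0.4438, 0.1311, 0.1893]
ee_rot: [1.0, -0.014, 0.001, -0.0]
force: [0.2, 0.7, -1.6]
opening: 0.125
grasp_force: 58.8
```

play_rows([
  [-0.002,0.012,0],
  [-0.006,0.035,0],
  [-0.01,0.063,0],
  [-0.014,0.093,0],
  [-0.019,0.123,0],
  [-0.024,0.153,0],
  [-0.029,0.183,0],
  [-0.033,0.213,0],
], spin=[0,0,0,0,0,0,0,0])

```text
t: 5.75
eef_pos: [0.4033, -0.0827, 0.1867]
ee_rot: [1.0, -0.014, -0.001, -0.0]
force: [0.2, -0.1, -2.4]
opening: 0.127
grasp_force: 58.8
```

play_rows([
  [-0.005,0.03,0],
  [-0.01,0.06,0],
  [-0.014,0.09,0],
  [-0.019,0.12,0],
  [-0.024,0.15,0],
  [-0.029,0.18,0],
  [-0.033,0.207,0],
  [-0.035,0.223,0],
], spin=[0,0,0,0,0,0,0,0])

```text
t: 6.55
eef_pos: [0.3614, -0.3051, 0.1865]
ee_rot: [1.0, -0.015, -0.001, -0.0]
force: [0.5, 0.9, -1.1]
opening: 0.124
grasp_force: 58.8
```

```bash
python3 - <<'E' 2>/dev/null
from h import *
go((.3637,-.303,.063,-1.5)); im=ctrl.snapshot("side"); cv2.imwrite("pics/s3.png",cv2.resize(im[160:340,200:400],None,fx=3,fy=3))
im=ctrl.snapshot("top"); scan(im,.21)
E
```

```text
tcp [ 0.3614 -0.3051  0.1865] yaw -1.8 q7 -0.92 open 0.12 F [ 0.5  0.9 -1.1] t 6.5
0 travel [ 0.0024 -0.0022  0.1235] spin -0.005
red jug px [251. 156.] C [0.6369 0.1806] r 13.3 reach 0.085 ang 153.8 169.4 grasp [0.574  0.2115]
red [176 143  21  21 345] index 0 is out of bounds for axis 0 with size 0
red tray [ 0.4341 -0.3064] 15.64224624633789
blue jug px [326. 155.] C [ 0.632  -0.0116] r 17.0 reach 0.089 ang -176.9 -178.8 grasp [ 0.5621 -0.0154]
blue jug px [395. 153.] C [ 0.6359 -0.1953] r 13.6 reach 0.089 ang 175.2 171.9 grasp [ 0.5662 -0.1894]
blue tray [0.4231 0.3013] 16.260204315185547
```

View pics/s3.png

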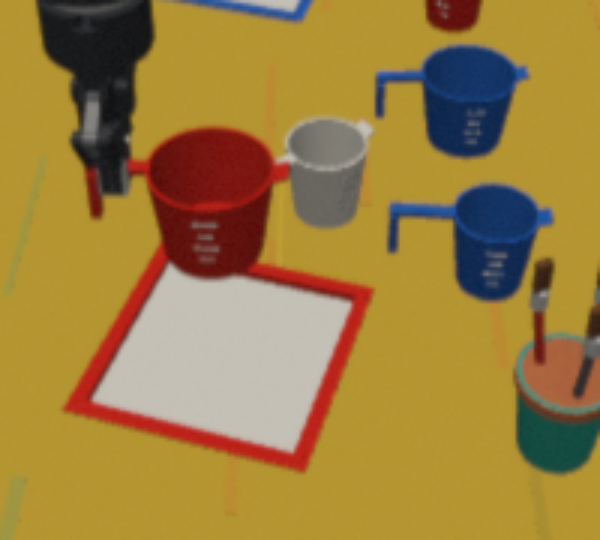

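The large red jug hangs level from the fingers in front of the red tray. I'm lowering it now.

play_rows([
  [0.002,-0.002,0.01],
  [0.002,-0.002,0.03],
  [0.002,-0.002,0.055],
  [0.002,-0.002,0.08],
  [0.002,-0.002,0.1],
  [0.002,-0.002,0.113],
  [0.002,-0.002,0.12],
  [0.002,-0.002,0.124],
], spin=[-0.005,-0.005,-0.005,-0.005,-0.005,-0.005,-0.005,-0.005])

```text
t: 7.45
eef_pos: [0.3652, -0.3002, 0.0626]
ee_rot: [1.0, -0.011, -0.0, -0.0]
force: [-0.4, -0.2, 0.2]
opening: 0.122
grasp_force: 58.8
```

play_rows([
  [0,0,0],
  [0,0,0],
  [0,0,0],
  [0,0,0],
  [0,0,0],
  [0,0,0],
  [0,0,0],
  [0,0,0],
], spin=[0,0,0,0,0,0,0,0])

```text
t: 8.25
eef_pos: [0.3654, -0.301, 0.0633]
ee_rot: [1.0, -0.012, -0.0, -0.0]
force: [-0.9, 0.1, -1.0]
opening: 0.127
grasp_force: 58.8
```

```bash
python3 - <<'E' 2>/dev/null
from h import *
go((.3637,-.303,.062,-1.5))
E
```

```text
tcp [ 0.3654 -0.301   0.0633] yaw -1.3 q7 -0.92 open 0.13 F [-0.9  0.1 -1. ] t 8.2
0 travel [-0.0016  0.0021  0.0013] spin 0.003
```

play_rows([
  [0,0,0.001],
  [0,0,0.002],
  [0,0,0.002],
  [0,0,0.002],
  [0,0,0.002],
  [0,0,0.002],
  [0,0,0.002],
  [0,0,0.002],
], spin=[0,0,0,0,0,0,0,0])

```text
t: 9.05
eef_pos: [0.3648, -0.301, 0.0616]
ee_rot: [1.0, -0.012, -0.0, -0.0]
force: [-4.8, 1.4, 14.1]
opening: 0.125
grasp_force: 60.6
```

play_rows([
  [0,0,0],
  [0,0,0],
  [0,0,0],
  [0,0,0],
  [0,0,0],
  [0,0,0],
  [0,0,0],
  [0,0,0],
], spin=[0,0,0,0,0,0,0,0], gripper=-0.2)

```text
t: 9.85
eef_pos: [0.3654, -0.301, 0.0613]
ee_rot: [1.0, -0.012, -0.0, -0.0]
force: [0.5, 0.9, -0.7]
opening: 0.401
grasp_force: 0.0
```

play_rows([
  [0,0,-0.01],
  [0,0,-0.03],
  [0,0,-0.06],
  [0,0,-0.095],
  [0,0,-0.125],
  [0,0,-0.14],
  [0,0,-0.14],
  [0,0,-0.14],
], spin=[0,0,0,0,0,0,0,0])

```text
t: 10.65
eef_pos: [0.3653, -0.3009, 0.2014]
ee_rot: [1.0, -0.012, 0.0, 0.0]
force: [-0.3, 0.6, -0.3]
opening: 0.4
grasp_force: 0.0
```

```bash
python3 - <<'E' 2>/dev/null
from h import *
go((.62,.05,.2,110),(.6011,.233,.2,154)); im=ctrl.snapshot("top"); scan(im,.08); cv2.imwrite("pics/t4.png",im[100:300,150:500])
E
```

```text
tcp [ 0.3653 -0.3009  0.2014] yaw -1.3 q7 -0.92 open 0.40 F [-0.3  0.6 -0.3] t 10.7
0 travel [ 0.2465 -0.3567  0.0014] spin -1.943
1 travel [0.1784 0.0448 0.    ] spin -0.768
red jug px [251. 156.] C [0.664  0.2021] r 13.3 reach 0.095 ang 153.6 156.1 grasp [0.6013 0.2332]
red [176 143  21  21 345] index 0 is out of bounds for axis 0 with size 0
red tray [ 0.4344 -0.3059] 15.64224624633789
red jug px [430. 229.] C [ 0.4356 -0.303 ] r 17.9 reach 0.067 ang 179.6 -98.5 grasp [ 0.3714 -0.3025]
blue jug px [326. 155.] C [ 0.6585 -0.011 ] r 17.0 reach 0.098 ang -176.5 179.3 grasp [ 0.5886 -0.0153]
blue jug px [395. 153.] C [ 0.6629 -0.2145] r 13.6 reach 0.099 ang 175.0 174.1 grasp [ 0.5933 -0.2084]
blue tray [0.4231 0.3013] 16.260204315185547
```

View pics/t4.png

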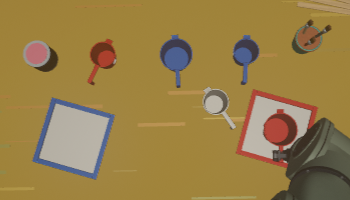

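play_rows([
  [0.01,-0.024,0],
  [0.02,-0.048,0],
  [0.03,-0.073,0],
  [0.04,-0.097,0],
  [0.05,-0.121,0],
  [0.06,-0.145,0],
  [0.07,-0.17,0],
  [0.08,-0.194,0],
], spin=[-0.13,-0.27,-0.41,-0.55,-0.69,-0.83,-0.97,-1.1])

```text
t: 11.5
eef_pos: [0.4498, -0.1077, 0.2005]
ee_rot: [0.857, 0.515, -0.0, -0.001]
force: [0.3, -0.5, -0.1]
opening: 0.402
grasp_force: 0.0
```

play_rows([
  [0.026,-0.002,0],
  [0.052,-0.004,0],
  [0.078,-0.006,0],
  [0.104,-0.008,0],
  [0.13,-0.01,0],
  [0.156,-0.012,0],
  [0.182,-0.014,0],
  [0.209,-0.016,0],
], spin=[-0.14,-0.28,-0.42,-0.56,-0.7,-0.84,-0.98,-1.1])

```text
t: 12.3
eef_pos: [0.5348, 0.0835, 0.2003]
ee_rot: [0.461, 0.887, -0.0, -0.001]
force: [-0.1, 0.8, 0.6]
opening: 0.401
grasp_force: 0.0
```

```bash
python3 -c "
from h import *
go((.6012,.2332,.2,154.5))"
```

```text
tcp [0.5348 0.0835 0.2003] yaw 125.0 q7 -0.03 open 0.40 F [-0.1  0.8  0.6] t 12.3
0 travel [0.0844 0.1403 0.0003] spin -0.514
```

play_rows([
  [0.012,0.02,0],
  [0.026,0.043,0],
  [0.04,0.066,0],
  [0.054,0.09,0],
  [0.068,0.113,0],
  [0.079,0.131,0],
  [0.084,0.14,0],
  [0.084,0.14,0],
], spin=[-0.1,-0.2,-0.3,-0.4,-0.5,-0.514,-0.514,-0.514])

```text
t: 13.1
eef_pos: [0.6016, 0.2328, 0.1998]
ee_rot: [0.223, 0.975, -0.0, -0.001]
force: [-0.7, 0.5, 0.4]
opening: 0.396
grasp_force: 0.0
```

play_rows([
  [0,0,0.015],
  [0,0,0.05],
  [0,0,0.085],
  [0,0,0.115],
  [0,0,0.135],
  [0,0,0.142],
  [0,0,0.142],
  [0,0,0.142],
], spin=[0,0,0,0,0,0,0,0])

```text
t: 13.9
eef_pos: [0.6024, 0.2314, 0.0603]
ee_rot: [0.224, 0.975, 0.0, 0.0]
force: [0.8, 0.6, -0.4]
opening: 0.399
grasp_force: 0.0
```

play_rows([
  [0,0,0],
  [0,0,0],
  [0,0,0],
  [0,0,0],
  [0,0,0],
  [0,0,0],
  [0,0,0],
  [0,0,0],
], spin=[0,0,0,0,0,0,0,0], gripper=-1)

```text
t: 14.7
eef_pos: [0.6022, 0.2319, 0.06]
ee_rot: [0.223, 0.975, 0.0, 0.0]
force: [-2.4, 1.1, 6.9]
opening: 0.123
grasp_force: 59.1
```

play_rows([
  [0,0,-0.004],
  [0,0,-0.015],
  [0,0,-0.032],
  [0,0,-0.055],
  [0,0,-0.08],
  [0,0,-0.105],
  [0,0,-0.13],
  [0,0,-0.145],
], spin=[0,0,0,0,0,0,0,0])

```text
t: 15.5
eef_pos: [0.6023, 0.2318, 0.2078]
ee_rot: [0.223, 0.975, 0.001, 0.001]
force: [-0.6, 0.2, -1.6]
opening: 0.127
grasp_force: 58.5
```

```bash
python3 - <<'E' 2>/dev/null
from h import *
go((.48,-.1,.2,110)); im=ctrl.snapshot("side"); cv2.imwrite("pics/s5.png",cv2.resize(im[60:240,200:420],None,fx=3,fy=3)); im=ctrl.snapshot("top");scan(im,.22)
E
```

```text
tcp [0.6023 0.2318 0.2078] yaw 154.2 q7 0.31 open 0.13 F [-0.6  0.2 -1.6] t 15.5
0 travel [-0.0344 -0.352   0.007 ] spin 0.771
red [234 126  24  27 338] index 0 is out of bounds for axis 0 with size 0
red tray [ 0.4337 -0.3073] 15.255121231079102
blue jug px [326. 155.] C [ 0.63   -0.0117] r 17.0 reach 0.088 ang -176.9 -179.1 grasp [ 0.5602 -0.0155]
blue jug px [395. 153.] C [ 0.6339 -0.1938] r 13.6 reach 0.088 ang 175.2 171.6 grasp [ 0.5641 -0.1879]
blue tray [0.4224 0.3012] 16.389541625976562
```

View pics/s5.png

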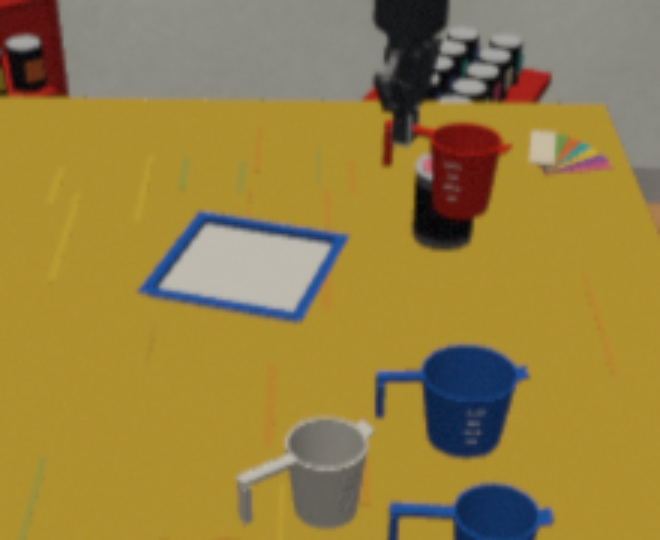

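The small red jug hangs level from the gripper. Next I'm measuring the large red jug where it stands, now unobstructed.

```bash
cat >> h.py <<'E'
def body(im,col,z,px,rad=45,k=11,up=4):
    """circle of the jug body nearest pixel px: opening removes rim, handle and spout"""
    u=(cv2.resize(mask(im,col)*255,None,fx=up,fy=up,interpolation=cv2.INTER_CUBIC)>127).astype(np.uint8)
    u=cv2.morphologyEx(u,cv2.MORPH_CLOSE,np.ones((9,9),np.uint8))
    u=cv2.morphologyEx(u,cv2.MORPH_OPEN,cv2.getStructuringElement(cv2.MORPH_ELLIPSE,(k*up,k*up)))
    for c in cv2.findContours(u,0,1)[0]:
        cc,r=cv2.minEnclosingCircle(c); cc=(np.array(cc)+.5)/up-.5
        if np.hypot(*(cc-px))<rad: print("body",col,cc.round(1),"r",round(r/up,1),"C",plane(cc,z)[0].round(4))
E
python3 - <<'E'
from h import *
im=ctrl.snapshot("top"); body(im,"red",.084,(430,229)); body(im,"red",.227,(246,140))
body(cv2.imread("pics/top0.png"),"red",.08,(279,205),20);body(cv2.imread("pics/top0.png"),"red",.08,(251,156),20)
E
```

```text
body red [430.1 228.9] r 17.6 C [ 0.4351 -0.3019]
body red [247.4 137.9] r 10.8 C [0.6758 0.1907]
body red [278.6 204.7] r 16.7 C [0.5133 0.1269]
body red [253.2 154.1] r 13.6 C [0.6628 0.1997]
```

play_rows([
  [-0.001,-0.012,0],
  [-0.004,-0.038,0],
  [-0.008,-0.07,0],
  [-0.012,-0.104,0],
  [-0.016,-0.138,0],
  [-0.02,-0.172,0],
  [-0.024,-0.208,0],
  [-0.028,-0.244,0],
], spin=[0.03,0.09,0.17,0.25,0.33,0.41,0.49,0.58])

```text
t: 16.45
eef_pos: [0.5199, -0.0017, 0.204]
ee_rot: [0.494, 0.869, -0.0, -0.0]
force: [1.1, -0.3, -0.7]
opening: 0.121
grasp_force: 58.5
```

play_rows([
  [-0.022,-0.026,0],
  [-0.044,-0.053,0],
  [-0.066,-0.08,0],
  [-0.088,-0.107,0],
  [-0.11,-0.133,0],
  [-0.13,-0.157,0],
  [-0.147,-0.177,0],
  [-0.157,-0.189,0],
], spin=[0.08,0.16,0.24,0.32,0.4,0.48,0.54,0.577])

```text
t: 17.25
eef_pos: [0.4385, -0.2339, 0.2039]
ee_rot: [0.721, 0.692, -0.0, -0.0]
force: [0.3, 0.2, -1.0]
opening: 0.123
grasp_force: 58.5
```

Run:
```python
from h import *
go((.438,-.235,.11,88)); im=ctrl.snapshot("top"); body(im,"red",.227,(430,229)); cv2.imwrite("pics/t6.png",cv2.resize(im[160:300,350:500],None,fx=3,fy=3))
```

```text
tcp [ 0.4385 -0.2339  0.2039] yaw 87.6 q7 0.02 open 0.12 F [ 0.3  0.2 -1. ] t 17.2
0 travel [-0.0011 -0.0003  0.0939] spin -0.006
```

View pics/t6.png

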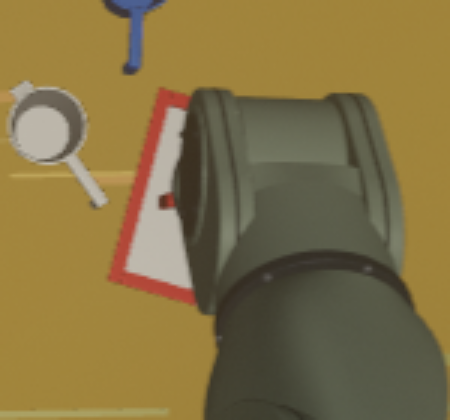

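The wrist hides the red tray from above, so I'm lowering the small jug part-way into the large one and checking from the side.

play_rows([
  [-0.001,0,0.008],
  [-0.001,0,0.025],
  [-0.001,0,0.045],
  [-0.001,0,0.062],
  [-0.001,0,0.076],
  [-0.001,0,0.086],
  [-0.001,0,0.092],
  [-0.001,0,0.094],
], spin=[-0.006,-0.006,-0.006,-0.006,-0.006,-0.006,-0.006,-0.006])

```text
t: 18.1
eef_pos: [0.4397, -0.2326, 0.1098]
ee_rot: [0.718, 0.696, 0.0, -0.0]
force: [0.2, 0.7, -0.3]
opening: 0.12
grasp_force: 58.5
```

Run:
```python
from h import *
go((.438,-.235,.0765,88)); im=ctrl.snapshot("side"); cv2.imwrite("pics/s7.png",cv2.resize(im[190:330,200:360],None,fx=4,fy=4))
```

```text
tcp [ 0.4397 -0.2326  0.1098] yaw 88.3 q7 -0.07 open 0.12 F [ 0.2  0.7 -0.3] t 18.1
0 travel [-0.0025 -0.0016  0.0333] spin 0.005
```

View pics/s7.png

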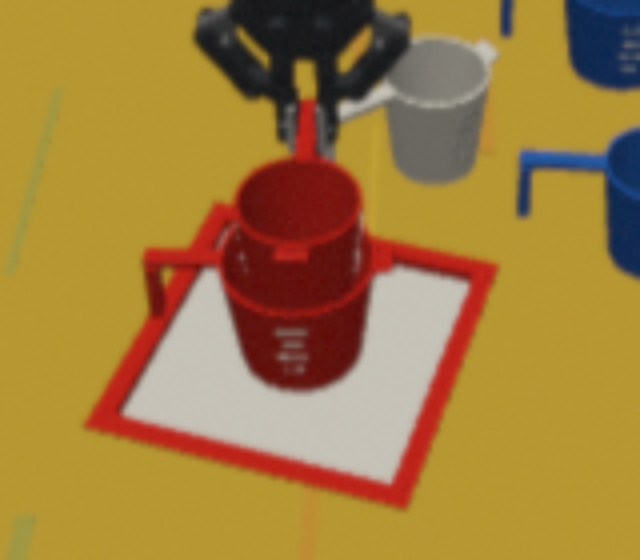

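The side view shows the small jug inside the large one, with its axis at crop x about 299 against 296. That is roughly 2 mm too far in +x. I'm correcting that and lowering the rest of the way.

play_rows([
  [-0.002,-0.002,0.004],
  [-0.002,-0.002,0.01],
  [-0.002,-0.002,0.016],
  [-0.002,-0.002,0.021],
  [-0.002,-0.002,0.026],
  [-0.002,-0.002,0.029],
  [-0.002,-0.002,0.031],
  [-0.002,-0.002,0.032],
], spin=[0,0,0,0,0,0,0,0])

```text
t: 18.95
eef_pos: [0.4375, -0.2351, 0.0782]
ee_rot: [0.718, 0.696, 0.0, -0.0]
force: [0.1, -0.6, -1.4]
opening: 0.126
grasp_force: 58.5
```

play_rows([
  [0,0,0.001],
  [0,0,0.001],
  [0,0,0.001],
  [0,0,0.001],
  [0,0,0.001],
  [0,0,0.001],
  [0,0,0.001],
  [0,0,0.001],
], spin=[0,0,0,0,0,0,0,0])

```text
t: 19.75
eef_pos: [0.4375, -0.2351, 0.0773]
ee_rot: [0.718, 0.696, 0.0, -0.0]
force: [0.9, -0.5, -0.8]
opening: 0.123
grasp_force: 58.5
```

Still hanging freely, so I'm lowering it 1 to 2 mm more, then releasing and lifting.

play_rows([
  [0,0,0.001],
  [0,0,0.001],
  [0,0,0.002],
  [0,0,0.002],
  [0,0,0.002],
  [0,0,0.002],
  [0,0,0.002],
  [0,0,0.002],
], spin=[0,0,0,0,0,0,0,0])

```text
t: 20.55
eef_pos: [0.4379, -0.2343, 0.0758]
ee_rot: [0.718, 0.696, 0.001, 0.0]
force: [-2.5, 7.4, 17.4]
opening: 0.126
grasp_force: 60.7
```

play_rows([
  [0,0,0],
  [0,0,0],
  [0,0,0],
  [0,0,0],
  [0,0,0],
  [0,0,0],
  [0,0,0],
  [0,0,0],
], spin=[0,0,0,0,0,0,0,0], gripper=-0.2)

```text
t: 21.35
eef_pos: [0.4375, -0.2351, 0.0753]
ee_rot: [0.718, 0.696, 0.0, -0.0]
force: [0.5, -0.3, 0.7]
opening: 0.4
grasp_force: 0.0
```

play_rows([
  [0,0,-0.01],
  [0,0,-0.03],
  [0,0,-0.06],
  [0,0,-0.095],
  [0,0,-0.12],
  [0,0,-0.13],
  [0,0,-0.13],
  [0,0,-0.13],
], spin=[0,0,0,0,0,0,0,0])

```text
t: 22.15
eef_pos: [0.4371, -0.2351, 0.2047]
ee_rot: [0.718, 0.696, -0.0, -0.0]
force: [0.2, 0.1, -0.2]
opening: 0.398
grasp_force: 0.0
```

Run:
```python
from h import *
go((.5886,-.0153,.2,2)); im=ctrl.snapshot("side"); cv2.imwrite("pics/s8.png",cv2.resize(im[190:330,200:360],None,fx=4,fy=4))
```

```text
tcp [ 0.4371 -0.2351  0.2047] yaw 88.2 q7 0.03 open 0.40 F [ 0.2  0.1 -0.2] t 22.1
0 travel [0.2244 0.1446 0.0046] spin 1.505
```

View pics/s8.png

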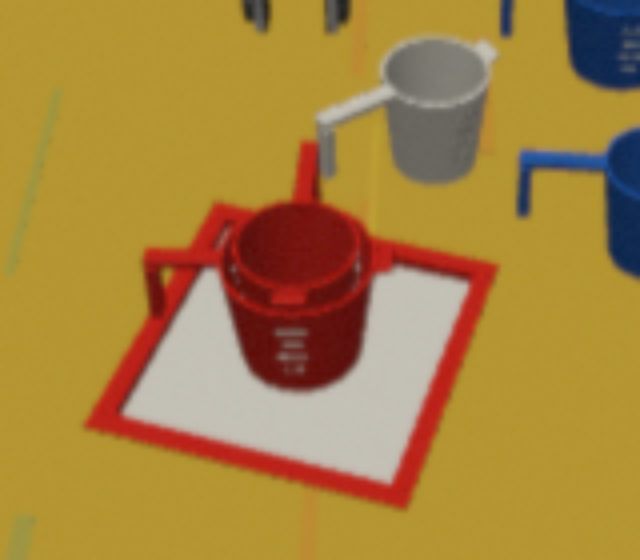

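Red is nested: the rims sit together, and the small handle is at right angles to the large one. Now the large blue jug.

play_rows([
  [0.014,0.009,0],
  [0.034,0.022,0],
  [0.056,0.036,0],
  [0.078,0.05,0],
  [0.1,0.064,0],
  [0.12,0.078,0],
  [0.14,0.09,0],
  [0.15,0.097,0],
], spin=[-0.13,-0.26,-0.39,-0.52,-0.65,-0.78,-0.9,-1.0])

```text
t: 23.0
eef_pos: [0.5395, -0.0861, 0.2041]
ee_rot: [0.293, 0.956, 0.0, -0.001]
force: [-0.2, -0.3, 0.4]
opening: 0.398
grasp_force: 0.0
```

```bash
python3 - <<'E' 2>/dev/null
from h import *
go((.5886,-.0153,.2,182)); im=ctrl.snapshot("side"); ci=mask(im,"blue")
E
```

```text
tcp [ 0.5395 -0.0861  0.2041] yaw 145.9 q7 0.55 open 0.40 F [-0.2 -0.3  0.4] t 23.0
0 travel [-0.001   0.0862  0.0042] spin -0.63
```

play_rows([
  [0,0.015,0],
  [0,0.03,0],
  [0,0.045,0],
  [0,0.06,0],
  [-0.001,0.075,0.004],
  [-0.001,0.086,0.004],
  [-0.001,0.086,0.004],
  [-0.001,0.086,0.004],
], spin=[-0.12,-0.24,-0.36,-0.48,-0.58,-0.63,-0.63,-0.63])

```text
t: 23.85
eef_pos: [0.5881, -0.0184, 0.2006]
ee_rot: [-0.013, 1.0, -0.0, -0.001]
force: [1.1, -0.1, 0.1]
opening: 0.398
grasp_force: 0.0
```

play_rows([
  [0,0,0.015],
  [0,0,0.05],
  [0,0,0.085],
  [0,0,0.115],
  [0,0,0.135],
  [0,0,0.142],
  [0,0,0.142],
  [0,0,0.142],
], spin=[0,0,0,0,0,0,0,0])

```text
t: 24.65
eef_pos: [0.5889, -0.018, 0.0603]
ee_rot: [-0.014, 1.0, 0.0, 0.001]
force: [-0.1, -0.3, 0.6]
opening: 0.399
grasp_force: 0.0
```

play_rows([
  [0,0,0],
  [0,0,0],
  [0,0,0],
  [0,0,0],
  [0,0,0],
  [0,0,0],
  [0,0,0],
  [0,0,0],
], spin=[0,0,0,0,0,0,0,0], gripper=-1)

```text
t: 25.45
eef_pos: [0.5889, -0.0181, 0.06]
ee_rot: [-0.014, 1.0, -0.0, 0.0]
force: [-1.7, -1.7, 7.3]
opening: 0.125
grasp_force: 60.5
```

play_rows([
  [0,0,-0.004],
  [0,0,-0.015],
  [0,0,-0.032],
  [0,0,-0.055],
  [0,0,-0.08],
  [0,0,-0.105],
  [0,0,-0.13],
  [0,0,-0.145],
], spin=[0,0,0,0,0,0,0,0])

```text
t: 26.25
eef_pos: [0.5888, -0.0175, 0.2076]
ee_rot: [-0.014, 1.0, 0.0, 0.001]
force: [-0.2, -0.0, -2.0]
opening: 0.121
grasp_force: 59.4
```

Run:
```python
from h import *
go((.353,.303,.205,182)); im=ctrl.snapshot("side"); cv2.imwrite("pics/s9.png",cv2.resize(im[90:280,260:440],None,fx=3,fy=3))
```

```text
tcp [ 0.5888 -0.0175  0.2076] yaw -178.4 q7 1.00 open 0.12 F [-0.2 -0.  -2. ] t 26.2
0 travel [0.2265 0.3271 0.0022] spin -0.006
```

View pics/s9.png

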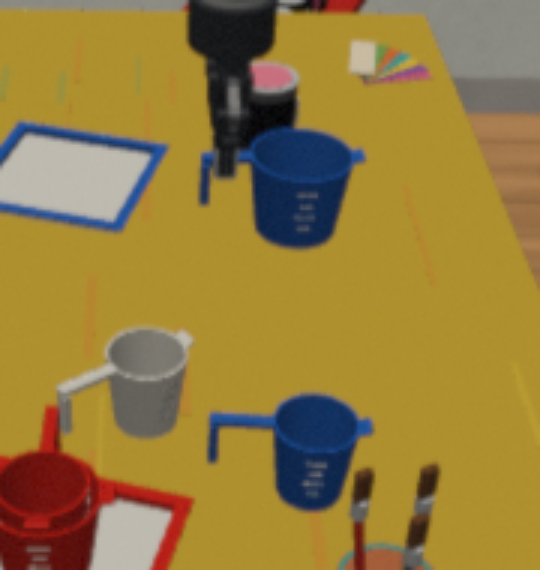

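The large blue jug hangs level. I'm carrying it to the blue tray.

play_rows([
  [0.005,0.008,0],
  [0.017,0.025,0],
  [0.033,0.048,0],
  [0.05,0.072,0],
  [0.067,0.097,0],
  [0.084,0.121,0],
  [0.101,0.145,0],
  [0.118,0.169,0],
], spin=[0,0,0,0,0,0,0,0])

```text
t: 27.1
eef_pos: [0.4641, 0.1487, 0.204]
ee_rot: [-0.014, 1.0, 0.0, -0.001]
force: [1.1, 0.6, -0.8]
opening: 0.119
grasp_force: 59.3
```

play_rows([
  [0.017,0.024,0],
  [0.034,0.048,0],
  [0.051,0.073,0],
  [0.068,0.097,0],
  [0.083,0.119,0],
  [0.096,0.138,0],
  [0.105,0.15,0],
  [0.108,0.155,0],
], spin=[0,0,0,0,0,0,0,0])

```text
t: 27.9
eef_pos: [0.3518, 0.3006, 0.2042]
ee_rot: [-0.015, 1.0, 0.0, -0.0]
force: [0.8, 0.2, -1.0]
opening: 0.124
grasp_force: 59.3
```

play_rows([
  [0,0,0.008],
  [0,0,0.03],
  [0,0,0.055],
  [0,0,0.08],
  [0,0,0.105],
  [0,0,0.122],
  [0,0,0.132],
  [0,0,0.137],
], spin=[0,0,0,0,0,0,0,0])

```text
t: 28.7
eef_pos: [0.3535, 0.299, 0.0665]
ee_rot: [-0.014, 1.0, -0.0, -0.0]
force: [0.5, -0.8, -0.1]
opening: 0.122
grasp_force: 59.3
```

Run:
```python
from h import *
go((.353,.30,.064,182))
```

```text
tcp [0.3535 0.299  0.0665] yaw -178.4 q7 -0.15 open 0.12 F [ 0.5 -0.8 -0.1] t 28.7
0 travel [0.0004 0.001  0.0025] spin -0.007
```

play_rows([
  [0,0,0.001],
  [0,0,0.002],
  [0,0,0.003],
  [0,0,0.0035],
  [0,0,0.0035],
  [0,0,0.0035],
  [0,0,0.0035],
  [0,0,0.0035],
], spin=[0,0,0,0,0,0,0,0])

```text
t: 29.5
eef_pos: [0.3536, 0.2998, 0.0643]
ee_rot: [-0.014, 1.0, 0.0, 0.0]
force: [-2.5, -0.5, 5.0]
opening: 0.121
grasp_force: 60.2
```

play_rows([
  [0,0,0],
  [0,0,0],
  [0,0,0],
  [0,0,0],
  [0,0,0],
  [0,0,0],
  [0,0,0],
  [0,0,0],
], spin=[0,0,0,0,0,0,0,0], gripper=-0.2)

```text
t: 30.3
eef_pos: [0.3535, 0.2997, 0.0639]
ee_rot: [-0.014, 1.0, 0.0, -0.0]
force: [-0.3, -0.6, 0.3]
opening: 0.399
grasp_force: 0.0
```

play_rows([
  [0,0,-0.01],
  [0,0,-0.03],
  [0,0,-0.06],
  [0,0,-0.095],
  [0,0,-0.125],
  [0,0,-0.138],
  [0,0,-0.138],
  [0,0,-0.138],
], spin=[0,0,0,0,0,0,0,0])

```text
t: 31.1
eef_pos: [0.3535, 0.2994, 0.2019]
ee_rot: [-0.014, 1.0, -0.0, -0.0]
force: [0.3, -0.8, -0.8]
opening: 0.401
grasp_force: 0.0
```

```bash
python3 - <<'E' 2>/dev/null
from h import *
go((.5933,-.2084,.2,174.5)); im=ctrl.snapshot("top"); scan(im,.08); body(im,"blue",.084,(223,238)); body(im,"red",.09,(430,229))
K,o,M=cam("side"); cv2.imwrite("pics/s10.png",cv2.resize(ctrl.snapshot("side")[90:290,220:420],None,fx=3,fy=3))
E
```

```text
tcp [0.3535 0.2994 0.2019] yaw -178.4 q7 0.14 open 0.40 F [ 0.3 -0.8 -0.8] t 31.1
0 travel [-0.2255 -0.5143  0.0019] spin 0.124
red [176 143  21  21 345] index 0 is out of bounds for axis 0 with size 0
red tray [ 0.4337 -0.3073] 15.068489074707031
blue jug px [395. 153.] C [ 0.6629 -0.2145] r 13.6 reach 0.099 ang 175.0 174.1 grasp [ 0.5933 -0.2084]
blue tray [0.4513 0.2926] 15.52410888671875
blue [201 218  34  32 730] index 0 is out of bounds for axis 0 with size 0
body blue [217.8 236.9] r 17.2 C [0.4243 0.3008]
body red [430.4 229.3] r 18.0 C [ 0.4338 -0.3015]
```

View pics/s10.png

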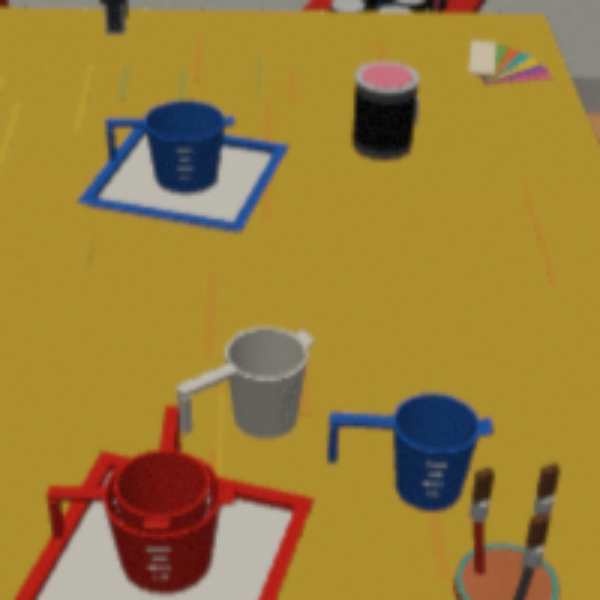

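Large blue stands in its tray at about (0.424, 0.302). Next I'm fetching the small blue jug.

play_rows([
  [-0.006,-0.015,0],
  [-0.021,-0.048,0],
  [-0.037,-0.085,0],
  [-0.053,-0.122,0],
  [-0.069,-0.159,0],
  [-0.085,-0.196,0],
  [-0.101,-0.233,0],
  [-0.117,-0.27,0],
], spin=[0.015,0.03,0.045,0.06,0.075,0.09,0.105,0.124])

```text
t: 32.0
eef_pos: [0.4783, 0.0314, 0.2012]
ee_rot: [0.048, 0.999, 0.0, -0.001]
force: [0.2, 0.9, 0.6]
opening: 0.398
grasp_force: 0.0
```

Run:
```python
from h import *
go((.5933,-.2084,.2,174.5))
```

```text
tcp [0.4783 0.0314 0.2012] yaw 174.5 q7 0.65 open 0.40 F [0.2 0.9 0.6] t 32.0
0 travel [-0.1375 -0.2277  0.001 ] spin -0.0
```

play_rows([
  [-0.022,-0.036,0],
  [-0.044,-0.073,0],
  [-0.066,-0.109,0],
  [-0.088,-0.146,0],
  [-0.109,-0.18,0],
  [-0.125,-0.207,0],
  [-0.135,-0.223,0],
  [-0.138,-0.228,0],
], spin=[0,0,0,0,0,0,0,0])

```text
t: 32.8
eef_pos: [0.5936, -0.2086, 0.2004]
ee_rot: [0.049, 0.999, 0.0, -0.001]
force: [-0.5, -0.1, 0.0]
opening: 0.398
grasp_force: 0.0
```

play_rows([
  [0,0,0.01],
  [0,0,0.045],
  [0,0,0.085],
  [0,0,0.115],
  [0,0,0.135],
  [0,0,0.142],
  [0,0,0.142],
  [0,0,0.142],
], spin=[0,0,0,0,0,0,0,0])

```text
t: 33.6
eef_pos: [0.594, -0.2066, 0.0608]
ee_rot: [0.048, 0.999, 0.0, 0.001]
force: [0.2, 0.2, -0.1]
opening: 0.401
grasp_force: 0.0
```

play_rows([
  [0,0,0],
  [0,0,0],
  [0,0,0],
  [0,0,0],
  [0,0,0],
  [0,0,0],
  [0,0,0],
  [0,0,0],
], spin=[0,0,0,0,0,0,0,0], gripper=-1)

```text
t: 34.4
eef_pos: [0.5938, -0.2071, 0.0605]
ee_rot: [0.048, 0.999, -0.0, 0.0]
force: [-2.6, 0.5, 7.1]
opening: 0.126
grasp_force: 58.9
```

play_rows([
  [0,0,-0.004],
  [0,0,-0.015],
  [0,0,-0.032],
  [0,0,-0.055],
  [0,0,-0.08],
  [0,0,-0.105],
  [0,0,-0.13],
  [0,0,-0.145],
], spin=[0,0,0,0,0,0,0,0])

```text
t: 35.2
eef_pos: [0.594, -0.2069, 0.2082]
ee_rot: [0.048, 0.999, -0.0, 0.001]
force: [0.2, 0.8, -1.0]
opening: 0.122
grasp_force: 58.4
```

Run:
```python
from h import *
go((.508,.082,.205,133),(.4215,.3715,.205,92))
```

```text
tcp [ 0.594  -0.2069  0.2082] yaw 174.5 q7 1.25 open 0.12 F [ 0.2  0.8 -1. ] t 35.2
0 travel [0.1132 0.2794 0.0029] spin 0.725
1 travel [ 0.2707  0.1342 -0.0007] spin 0.716
```

play_rows([
  [0.004,0.009,0],
  [0.013,0.032,0],
  [0.025,0.062,0],
  [0.038,0.093,0],
  [0.051,0.125,0],
  [0.064,0.157,0],
  [0.077,0.189,0],
  [0.09,0.221,0],
], spin=[0.02,0.08,0.16,0.24,0.32,0.4,0.48,0.56])

```text
t: 36.0
eef_pos: [0.5248, 0.0229, 0.2062]
ee_rot: [0.324, 0.946, 0.0, 0.001]
force: [0.8, 1.0, -0.5]
opening: 0.123
grasp_force: 58.4
```

Run:
```python
from h import *
go((.4216,.3717,.205,92))
```

```text
tcp [0.5248 0.0229 0.2062] yaw 142.2 q7 0.28 open 0.12 F [ 0.8  1.  -0.5] t 36.0
0 travel [0.2952 0.2126 0.0012] spin 0.877
```

play_rows([
  [0.021,0.015,0],
  [0.042,0.03,0],
  [0.063,0.045,0],
  [0.085,0.061,0],
  [0.106,0.076,0],
  [0.127,0.091,0],
  [0.149,0.107,0],
  [0.17,0.122,0],
], spin=[0.06,0.12,0.18,0.24,0.3,0.37,0.44,0.5])

```text
t: 36.8
eef_pos: [0.4644, 0.2234, 0.2062]
ee_rot: [0.547, 0.837, 0.001, 0.0]
force: [0.2, 0.8, -0.6]
opening: 0.121
grasp_force: 58.4
```

play_rows([
  [0.026,0.003,0],
  [0.052,0.006,0],
  [0.078,0.01,0],
  [0.103,0.013,0],
  [0.125,0.016,0],
  [0.142,0.018,0],
  [0.151,0.019,0],
  [0.153,0.019,0],
], spin=[0.06,0.13,0.2,0.26,0.31,0.35,0.37,0.377])

```text
t: 37.6
eef_pos: [0.4201, 0.3703, 0.2056]
ee_rot: [0.693, 0.721, 0.0, -0.0]
force: [-0.6, 0.4, -0.5]
opening: 0.12
grasp_force: 58.4
```

Run:
```python
from h import *
go((.4216,.3717,.11,92))
```

```text
tcp [0.4201 0.3703 0.2056] yaw 92.2 q7 -1.01 open 0.12 F [-0.6  0.4 -0.5] t 37.6
0 travel [0.0012 0.0015 0.0956] spin 0.004
```

play_rows([
  [0.001,0.001,0.008],
  [0.001,0.001,0.025],
  [0.001,0.001,0.045],
  [0.001,0.001,0.062],
  [0.001,0.001,0.077],
  [0.001,0.001,0.087],
  [0.001,0.001,0.093],
  [0.001,0.001,0.095],
], spin=[0,0,0,0,0,0,0,0])

```text
t: 38.4
eef_pos: [0.4217, 0.3702, 0.1095]
ee_rot: [0.694, 0.72, -0.0, -0.0]
force: [-0.0, -0.1, -0.1]
opening: 0.123
grasp_force: 58.4
```

Run:
```python
from h import *
go((.4216,.3717,.0775,92)); im=ctrl.snapshot("side"); cv2.imwrite("pics/s11.png",cv2.resize(im[90:170,235:330],None,fx=6,fy=6,interpolation=cv2.INTER_CUBIC))
```

```text
tcp [0.4217 0.3702 0.1095] yaw 92.2 q7 -1.06 open 0.12 F [-0.  -0.1 -0.1] t 38.4
0 travel [ 0.0015 -0.      0.032 ] spin 0.003
```

View pics/s11.png

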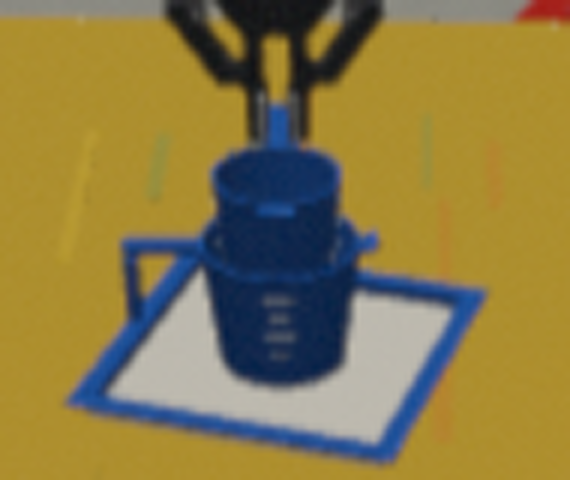

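The small blue jug is inside the large one, axis at crop x 277 against 280, so about 2 mm too far in -x. I'm correcting and lowering.

play_rows([
  [0.001,0.002,0.004],
  [0.001,0.002,0.01],
  [0.001,0.002,0.016],
  [0.001,0.002,0.021],
  [0.001,0.002,0.026],
  [0.001,0.002,0.029],
  [0.001,0.002,0.031],
  [0.001,0.002,0.032],
], spin=[0,0,0,0,0,0,0,0])

```text
t: 39.25
eef_pos: [0.4235, 0.3717, 0.0777]
ee_rot: [0.694, 0.72, 0.0, -0.0]
force: [0.9, 0.2, -0.6]
opening: 0.125
grasp_force: 58.5
```

play_rows([
  [0,0,0.0005],
  [0,0,0.001],
  [0,0,0.0015],
  [0,0,0.002],
  [0,0,0.002],
  [0,0,0.002],
  [0,0,0.002],
  [0,0,0.002],
], spin=[0,0,0,0,0,0,0,0])

```text
t: 40.05
eef_pos: [0.4237, 0.3724, 0.0764]
ee_rot: [0.693, 0.72, 0.001, -0.0]
force: [-0.3, 3.0, 8.5]
opening: 0.124
grasp_force: 59.5
```

Contact felt at 8.5 N. Releasing, lifting and moving clear.

play_rows([
  [0,0,0],
  [0,0,0],
  [0,0,0],
  [0,0,0],
  [0,0,0],
  [0,0,0],
  [0,0,0],
  [0,0,0],
], spin=[0,0,0,0,0,0,0,0], gripper=-0.2)

```text
t: 40.85
eef_pos: [0.4235, 0.3716, 0.0759]
ee_rot: [0.694, 0.72, 0.0, -0.0]
force: [-0.3, -0.3, 0.1]
opening: 0.4
grasp_force: 0.0
```

play_rows([
  [0,0,-0.01],
  [0,0,-0.03],
  [0,0,-0.06],
  [0,0,-0.095],
  [0,0,-0.13],
  [0,0,-0.15],
  [0,0,-0.15],
  [0,0,-0.15],
], spin=[0,0,0,0,0,0,0,0])

```text
t: 41.65
eef_pos: [0.4235, 0.3715, 0.2262]
ee_rot: [0.694, 0.72, 0.0, 0.0]
force: [0.2, -0.3, -0.5]
opening: 0.399
grasp_force: 0.0
```

Run:
```python
from h import *
go(); im=ctrl.snapshot("side")
a=cv2.resize(im[100:180,225:345],(600,400)); 
b=cv2.resize(im[200:310,210:350],(200,157)) 
cv2.imwrite("pics/s12.png",np.vstack([a,cv2.resize(im[205:320,200:372],(600,200*2))])[:600*2][:,:][:800])
i=cv2.imread("pics/s12.png"); cv2.imwrite("pics/s12.png",cv2.resize(i,(450,600)))
```

```text
tcp [0.4235 0.3715 0.2262] yaw 92.2 q7 -0.99 open 0.40 F [ 0.2 -0.3 -0.5] t 41.6
```

View pics/s12.png

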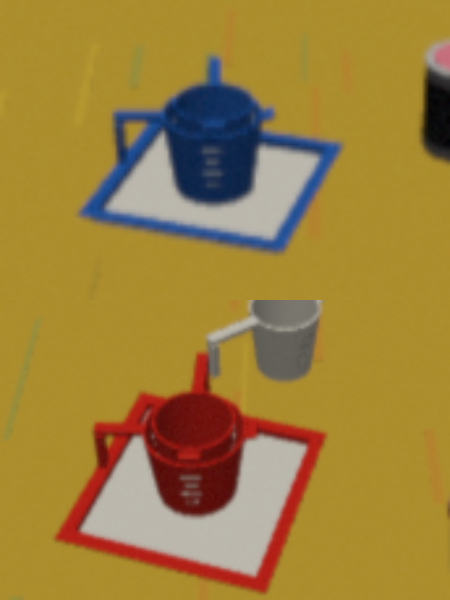

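Both pairs are fully nested in their own trays, with handles about 90° apart and the gripper clear. I'm handing the job in.

```bash
python3 -c "
from station import ctrl
print(ctrl.sign_off())"
```

```text
the job is handed in; nothing more can be done
None
```

Both jug pairs are nested on their own-colour trays with handles about 90° apart, and I handed the job in at about 42 s; the sign-off returned no verdict, so this rests on the final camera view.

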